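# Restock the covered jar carousel of a coffee corner

### The arm

A 6-joint arm with a two-finger parallel gripper is mounted at the origin on the work surface. World frame = base frame: x ahead of the robot, y to its left, z up, the work surface at z = 0. Lengths are in m, angles in rad, forces in N, time in s.
With the tool pointing down it reaches from about 0.275 to 0.825 m from the base axis. Payload 4.9 kg.
Tool frame: the origin (TCP) lies between the finger pads; the fingertips stand 11 mm ahead of it and the grasp point (between the pads) lies 8 mm behind it; x points along the fingers, z is the direction in which the jaws open and shut, and the axes are right-handed (so a half turn about x gives the same grasp; the last joint's range is limited). The gripper opens to 85 mm and grips with 20 to 120 N. Pads are 22 mm wide; open, the fingers measure 114 mm over their backs; the gripper's body (76 mm by 85 mm) begins 54 mm behind the grasp point. The pads swing forward as they close: fully open they stand 13 mm farther back than shut.
Start: joints at [-1.457, 0.326, -0.193, 1.052, 0, 1.437], TCP at [0.135, -0.533, 0.242] pointing down, gripper open.
Joint ranges: [-2.65, 2.65], [-0.97, 1.79], [-1.3, 1.35], [-1.93, 2.1], [-1.47, 1.37], [-3.14, 3.14]. Speed limits (rad/s): [2.57, 2.57, 3.14, 3.14, 3.14, 3.14].

### API

Orientations are given as a unit quaternion [w, x, y, z].
In Python, from station import r, capture, calibration, search_frame, pinpoint gives the robot as it stands. The module is installed in compiled form; this text tells all that it offers.
- The arm moves only by the shell command python3 -m creep 'ROWS' [FORCE]. ROWS is JSON, a list that holds one entry, the list of rows, each a list of 5 numbers: the shift along the tool's x, y, z in mm, then the turn about the tool's x in degrees, then the finger opening in mm, from 0 to 85.4. A call has 1 to 5 rows; each row shifts and turns the commanded pose from where the row before left it, along the tool's axes as they then stand; what a row does not reach is not made up. A row lasts 1/8 s, in which the tool goes at most 62.5 mm and 10.7 degrees, less where a joint would pass 70% of its speed; a pose out of reach is approached as far as the arm can. A call is refused whole if a number of a shift passes 62.5 or a number of a turn 10.7, either way. A call with a gripper value outside its range is refused whole. The fingers move at their own pace and stop on an object; FORCE is the grip in N (left out, the last holds). Time passes only in rows, so rows that do not move let the fingers close. It gives the time, the measured TCP pose, the force and the opening at its end, in the units of the state.
- r.observe(): the state, without advancing time (a new reading comes with each control period).
- capture(name): name is "scene" or "top" or "wrist"; returns (picture, depth): 400x640x3 uint8, blue, green, red; 400x640 float32, m along the optical axis (not along the pixel's ray), 0 where there is no reading.
- calibration(name): a dict with "fx", "fy", "cx", "cy" (pixels), "k1" (the pictures are not rectified: a ray, as slopes to the right and down, at radius r is drawn at 1 + k1 r^2 times it, then the intrinsics apply), "R" (3x3) and "t" (3): a world point X has camera coordinates R X + t. Camera axes: x right, y down, z forward; pixel columns grow to the right and rows downward; lengths in m; the calibration is good to about 2 mm. A picture is of the moment at which its call begins: read the wrist's pose just before it. calibration takes no time and is no camera call; for the wrist camera it gives the pose at the moment of the call.
- r.job_done(): hands the job in, once; it reports no verdict.
Trained networks look in the newest picture that a camera, given by its name, has taken for a name from the list of things; names that differ only in an ending like _2 or _b are one class to them, and where a whole thing is asked for, a point or a joint stands for the part that bears it (a point fixed in the world has none). Each returns a list of dicts, best first, with "conf" (0 to 1); they miss things now and then, are a little off and sometimes report something else, mostly with a low value. They report only what shows in the picture. A call takes as long as a camera call. They do not tell look-alikes from the thing itself.
- search_frame(thing, camera): "centre" ([x, y, z] in m, in world coordinates, good to about 4 mm: the middle of the surface that is visible of it).
- pinpoint(thing, camera): "centre" ([x, y, z] in m, in world coordinates, good to about 4 mm: a listed point, or the origin of a listed thing).
The state is a dict: "time": time; "joint_pos": joint angles; "dq": joint speeds; "joint_efforts": joint torques, N m; "ee_pos": TCP position; "ee_rot": TCP orientation; "ft_force": force on the tool from outside, world axes, zero at the start; "torque": the same for the moment, N m; "width": finger opening in m.
Only numpy, scipy, OpenCV 4.12 (cv2) and the standard library are available. Lean on these libraries where they do the work, as an engineer would, in place of code of your own. Each camera call takes 0.05 s, during which the arm holds its last target. There are 200 camera calls.

### The job

Stock the covered carousel with the filled jars that stand on the bar mat. It has been left unlocked between two holes, so first pull its spring plunger knob up and turn it until the pin snaps fully into a hole and a bay lies in the cover's opening; then push each jar's lid fully home, stand the jar upright in the open bay, pull the plunger and turn to the next hole so that the jar goes in under the cover and the next bay comes round. Finish with every jar under the cover, one to a bay, the bay in the opening empty and the pin snapped fully into a hole, and leave the paper cups and the pitcher where they stand.

Things in the scene. Friction and masses are not known exactly. Their poses are not given: they have to be found in the camera images.
- stand: fixed covered carousel stand, 370 x 370 mm. Origin on the turntable's axis at counter height, z up; its -x side is the loading side, towards the robot (stand yaw within 0.15 rad). A clear flat cover spans it (underside 120, top 125 mm up), with clear panels on the other three sides, 14 mm posts at the corners and the index plate on top
- cover_notch (a point): middle of the inner edge of the cover's only opening, on the cover's top (125 mm up), 55 mm from the axis; axes as the stand. The opening is a notch 184 mm wide that runs from here (stand x = -55 mm) out to the loading edge (x = -180 mm): through it the bay in front is loaded from above
- open_bay (a point): middle of the bay that lies in the notch when the pin is in a hole, on the turntable's floor, 30 mm above the counter, 115 mm from the axis; axes as the stand. Six equal wedge-shaped bays run from a drum (radius 62 mm) to the rim wall (radius 158 mm); dividers and rim wall rise 41 mm above the floor. Here the bay is some 125 mm wide (stand y). A bay takes one jar
- index_plate (a point): centre of the top face (135 mm up) of the round steel index plate, 146 mm across, fixed on the cover about the turntable's axis; axes as the stand. Six 10.5 mm holes lie on a circle of 55 mm radius at 30, 90, 150, 210, 270 and 330 degrees from the stand's +x; the 8 mm round-ended pin drops 8 mm into them
- deck (a joint): angle of the turntable, rad, counter-clockwise seen from above, no stops; at 0, +-1.047, +-2.094 ... (every 60 degrees) the pin meets a hole and a bay lies in the notch. It turns with light friction and stays where it is left
- plunger (a joint): how far the spring plunger is pulled up, m: 0 = pin fully down in a hole (locked); 0.008 = pin tip on the plate between holes (turntable free to turn); 0.014 = upper stop. The spring pushes down with 5 N at 0, 10 N at the stop
- knob_mid (a point): centre of the plunger's round black knob, 25 mm across, 24 mm tall, free to spin. On a steel arm (22 mm wide, top 152 mm up, 154 at the hub) that turns with the turntable: 55 mm from the axis, at angle deck + 30 degrees from stand +x; 178 mm up with the pin home, plus joint plunger. Below it an 18 mm sleeve, top 158 mm up. Pull it up to draw the pin; push sideways to turn; a spring returns it
- bar_mat (a point): centre of the top of the black rubber bar mat, 250 x 250 mm, 4 mm thick, fixed to the counter, on which the jars stand at the start
- jar_1_mid (a point): jar 1: a small round steel jar with a wooden push-on lid, about 0.25 kg. This point is on its axis, 34 mm above its underside; z up along the axis. Steel body 56 mm across and 56 mm tall; the lid sits on top, so the whole jar is 68 mm tall with the lid home
- lid_1_top (a point): centre of the flat top of jar 1's lid (disc 53 mm across, 12 mm thick), 34 mm above point jar_1_mid when the lid is home and higher by joint lid_1
- lid_1 (a joint): how far jar 1's lid stands proud, m: 0 = fully home, up to 0.010 = standing proud; it slides straight down on a rubber seal under a push of about 6 to 7 N and stays where it is left; it does not come off
- jar_2_mid (a point): jar 2: a small round steel jar with a wooden push-on lid, about 0.25 kg. This point is on its axis, 34 mm above its underside; z up along the axis. Steel body 56 mm across and 56 mm tall; the lid sits on top, so the whole jar is 68 mm tall with the lid home
- lid_2_top (a point): centre of the flat top of jar 2's lid (disc 53 mm across, 12 mm thick), 34 mm above point jar_2_mid when the lid is home and higher by joint lid_2
- lid_2 (a joint): how far jar 2's lid stands proud, m: 0 = fully home, up to 0.010 = standing proud; it slides straight down on a rubber seal under a push of about 6 to 7 N and stays where it is left; it does not come off
- jar_3_mid (a point): jar 3: a small round steel jar with a wooden push-on lid, about 0.25 kg. This point is on its axis, 34 mm above its underside; z up along the axis. Steel body 56 mm across and 56 mm tall; the lid sits on top, so the whole jar is 68 mm tall with the lid home
- lid_3_top (a point): centre of the flat top of jar 3's lid (disc 53 mm across, 12 mm thick), 34 mm above point jar_3_mid when the lid is home and higher by joint lid_3
- lid_3 (a joint): how far jar 3's lid stands proud, m: 0 = fully home, up to 0.010 = standing proud; it slides straight down on a rubber seal under a push of about 6 to 7 N and stays where it is left; it does not come off
- jar_4_mid (a point): jar 4: a small round steel jar with a wooden push-on lid, about 0.25 kg. This point is on its axis, 34 mm above its underside; z up along the axis. Steel body 56 mm across and 56 mm tall; the lid sits on top, so the whole jar is 68 mm tall with the lid home
- lid_4_top (a point): centre of the flat top of jar 4's lid (disc 53 mm across, 12 mm thick), 34 mm above point jar_4_mid when the lid is home and higher by joint lid_4
- lid_4 (a joint): how far jar 4's lid stands proud, m: 0 = fully home, up to 0.010 = standing proud; it slides straight down on a rubber seal under a push of about 6 to 7 N and stays where it is left; it does not come off
- cups: bystander: a loose stack of paper cups, 83 mm across, 122 mm tall, origin at the centre of its underside
- pitcher: bystander: a loose steel milk pitcher, 76 mm across, 100 mm tall, handle to one side, origin at the centre of its underside
There are look-alikes about, which are no part of the job. Leave any red look-alike of the part that bears jar_2_mid alone.

How it is judged:
On the way:
1. the turntable is locked: the plunger's pin has snapped fully into a hole (value of joint plunger below 0.0025 m), for 0.2 s.
At the end, for the whole second after the job is handed in: Every jar present stands upright and still on the turntable's floor under the cover, clear of the bay in the opening, one to a bay (75 mm or more between jar centres), its lid home within 1.5 mm; the plunger's pin is in a hole, within 2.5 mm of fully down, and the turntable is still (value of joint each of lid_1, lid_2, lid_3, lid_4 below 0.0015 m and angle between each of jar_1_mid, jar_2_mid, jar_3_mid, jar_4_mid's own z axis and vertical below 0.1 rad and horizontal distance between each of jar_1_mid, jar_2_mid, jar_3_mid, jar_4_mid and stand below 0.145 m and z of jar_1_mid in the frame of stand between 0.058 and 0.072 m and (y of jar_1_mid in the frame of stand above 0.055 m or y of jar_1_mid in the frame of stand below -0.055 m or x of jar_1_mid in the frame of stand above 0 m) and linear speed of each of jar_1, jar_2, jar_3, jar_4 below 0.02 m/s and z of jar_2_mid in the frame of stand between 0.058 and 0.072 m and (y of jar_2_mid in the frame of stand above 0.055 m or y of jar_2_mid in the frame of stand below -0.055 m or x of jar_2_mid in the frame of stand above 0 m) and z of jar_3_mid in the frame of stand between 0.058 and 0.072 m and (y of jar_3_mid in the frame of stand above 0.055 m or y of jar_3_mid in the frame of stand below -0.055 m or x of jar_3_mid in the frame of stand above 0 m) and z of jar_4_mid in the frame of stand between 0.058 and 0.072 m and (y of jar_4_mid in the frame of stand above 0.055 m or y of jar_4_mid in the frame of stand below -0.055 m or x of jar_4_mid in the frame of stand above 0 m) and horizontal distance between jar_1_mid and jar_2_mid above 0.075 m and horizontal distance between each of jar_1_mid, jar_2_mid and jar_3_mid above 0.075 m and horizontal distance between each of jar_1_mid, jar_2_mid, jar_3_mid and jar_4_mid above 0.075 m and value of joint plunger below 0.0025 m and velocity of joint deck between -0.05 and 0.05 rad/s); the robot touches nothing.
It fails at once if the cups or the pitcher are knocked out of place (by over 30 mm) or tipped (distance of any of cups, pitcher from where it was at the start of the episode above 0.03 m or angle between any of cups, pitcher's own z axis and vertical above 0.3 rad).
Of jar_1, jar_2, jar_3, jar_4 only 3 to 4 are there at a start; the rules pass over those that are not, and their reading is None.
At some moment in a run one of jar_1, jar_2, jar_3, jar_4 may be knocked a few centimetres aside while the robot is not near it.
It also fails if it takes over 210 s, if anything falls off the work surface, if the arm or the gripper's body presses on something with over 40 N, if the wrist force passes 120 N, or if a joint passes its speed limit or range.

## Working session

There is one attempt and no reset: what is moved stays moved. The work goes in short steps, Python scripts to look and compute and a shell command to move; the robot and the scene stay as the last step left them, time stands still between calls to the robot, and variables do not carry over. Pictures are saved under pics/ and viewed, about 12 in all and at most 16, crops included, and the job is handed in when it is done.

```bash
mkdir -p pics
cat > h.py <<'E'
import numpy as np, cv2
from station import r, capture, calibration, search_frame, pinpoint
from scipy.spatial.transform import Rotation as Ro
def pix(X,c):
    p=np.array(c['R'])@np.array(X)+np.array(c['t']); a,b=p[:2]/p[2]; f=1+c['k1']*(a*a+b*b)
    return c['fx']*a*f+c['cx'], c['fy']*b*f+c['cy']
def world(u,v,c,z=None,d=None):
    x,y=(u-c['cx'])/c['fx'],(v-c['cy'])/c['fy']; a,b=x,y
    for _ in range(10):
        f=1+c['k1']*(a*a+b*b); a,b=x/f,y/f
    R=np.array(c['R']);t=np.array(c['t']); o=-R.T@t; q=R.T@np.array([a,b,1.])
    s=d if d is not None else (z-o[2])/q[2]
    return o+s*q
def tool():
    s=r.observe(); w=s['ee_rot']; return s, Ro.from_quat([w[1],w[2],w[3],w[0]]).as_matrix()
E
python3 - <<'E'
from h import *
np.set_printoptions(precision=4,suppress=True)
s,R=tool(); print(s['time'],s['ee_pos'],R,s['width'])
for n in ['scene','top']:
    p,d=capture(n); cv2.imwrite(f'pics/{n}0.png',p); np.save(f'pics/{n}0d.npy',d)
    print(n, [(q, round(o['conf'],2), np.round(o['centre'],3).tolist(), np.round(pix(o['centre'],calibration(n))).tolist()) for q in ['jar_1_mid','lid_1_top','stand','knob_mid','index_plate','bar_mat','cups','pitcher','open_bay','cover_notch'] for o in pinpoint(q,n)])
E
```

```text
0.0 [ 0.1349 -0.5326  0.2415] [[-0.0002  0.9695  0.2452]
 [ 0.0017  0.2452 -0.9695]
 [-1.      0.0002 -0.0017]] 0.08544790146644156
scene [('jar_1_mid', 0.97, [0.486, -0.221, 0.037], [267.0, 251.0]), ('lid_1_top', 0.69, [0.482, -0.228, 0.077], [264.0, 243.0]), ('stand', 0.68, [0.509, 0.201, 0.132], [382.0, 176.0]), ('stand', 0.58, [0.508, 0.196, -0.002], [377.0, 205.0]), ('knob_mid', 0.6, [0.534, 0.248, 0.187], [401.0, 162.0]), ('index_plate', 0.84, [0.508, 0.196, 0.133], [381.0, 176.0]), ('index_plate', 0.42, [0.506, 0.197, -0.001], [377.0, 204.0]), ('bar_mat', 0.57, [0.555, -0.172, 0.003], [294.0, 265.0]), ('bar_mat', 0.5, [0.481, -0.227, 0.073], [264.0, 243.0]), ('cups', 0.96, [0.584, 0.494, -0.001], [454.0, 182.0]), ('pitcher', 0.56, [0.555, -0.507, 0.002], [191.0, 324.0]), ('open_bay', 0.55, [0.397, 0.191, 0.031], [357.0, 180.0]), ('open_bay', 0.42, [0.617, -0.222, 0.042], [290.0, 280.0]), ('cover_notch', 0.76, [0.452, 0.197, 0.123], [370.0, 169.0])]
top [('jar_1_mid', 0.47, [0.484, -0.224, 0.038], [376.0, 187.0]), ('lid_1_top', 0.65, [0.483, -0.225, 0.075], [377.0, 187.0]), ('lid_1_top', 0.56, [0.508, 0.196, 0.138], [261.0, 179.0]), ('stand', 0.69, [0.508, 0.195, 0.0], [266.0, 181.0]), ('knob_mid', 0.7, [0.483, -0.225, 0.039], [376.0, 187.0]), ('knob_mid', 0.48, [0.532, 0.245, 0.187], [245.0, 171.0]), ('index_plate', 0.84, [0.508, 0.198, 0.138], [261.0, 179.0]), ('bar_mat', 0.68, [0.546, -0.171, 0.005], [361.0, 171.0]), ('bar_mat', 0.22, [0.507, 0.198, 0.0], [265.0, 182.0]), ('cups', 0.79, [0.58, 0.496, 0.0], [188.0, 163.0]), ('cups', 0.26, [0.544, -0.171, 0.008], [361.0, 172.0]), ('pitcher', 0.56, [0.558, -0.509, -0.001], [448.0, 168.0]), ('open_bay', 0.86, [0.391, 0.195, 0.029], [265.0, 211.0]), ('cover_notch', 0.63, [0.457, 0.198, 0.127], [261.0, 193.0]), ('cover_notch', 0.2, [0.483, -0.224, 0.039], [376.0, 187.0])]
```

Run:
```python
import cv2
p=cv2.imread('pics/top0.png'); cv2.imwrite('pics/a1.png',cv2.resize(p[110:260,150:480],(792,360),interpolation=cv2.INTER_CUBIC))
p=cv2.imread('pics/scene0.png'); cv2.imwrite('pics/a2.png',cv2.resize(p[130:350,160:480],(800,550),interpolation=cv2.INTER_CUBIC))
```

```text
(no output)
```

View pics/a1.png

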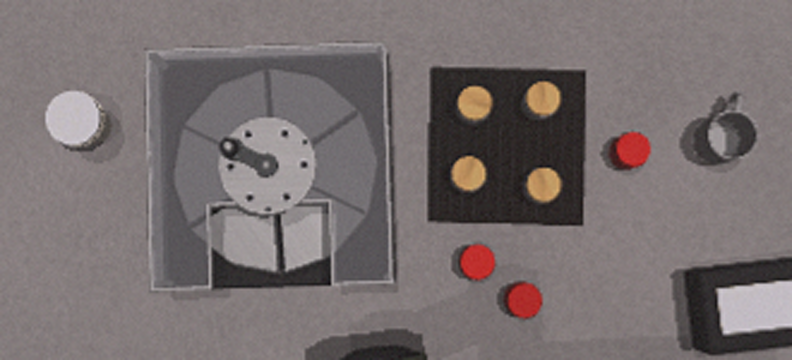

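View pics/a2.png

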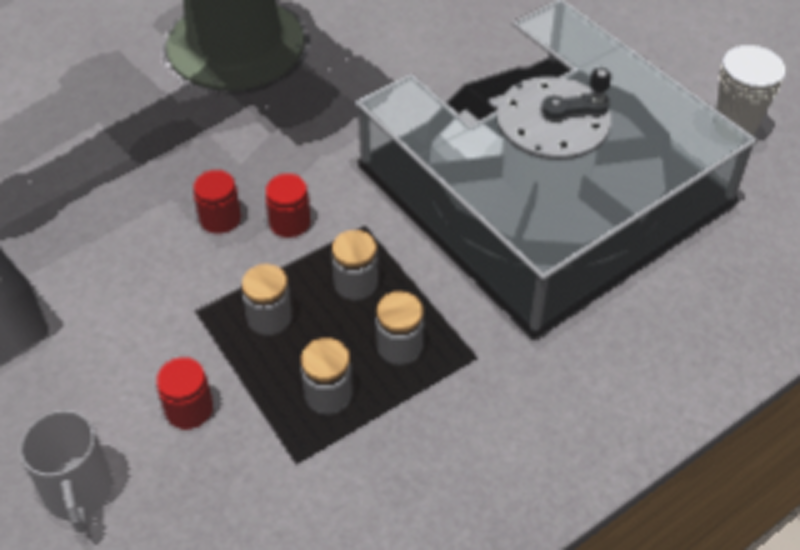

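The image shows four wood-lidded jars on the black mat, at top-image crop pixels (475,103), (543,98), (469,173) and (544,184). Three things could be mistaken for them: red cans off the mat at (632,149), (477,262) and (523,300). I want only the wood-lidded jars. The carousel's knob sits at about 61° from stand +x, so the deck is about +31°.

Now I'll align the tool with the world axes and look from above the mat with the wrist camera.

```bash
python3 -m creep '[[[-50,0,0,7.1,85],[-50,0,0,7.1,85],[0,39,-45,0,85],[0,39,-45,0,85],[0,39,-45,0,85]]]'; python3 -m creep '[[[0,39,-45,0,85],[0,39,-45,0,85],[0,39,-45,0,85],[0,39,-45,0,85],[0,39,-45,0,85]]]'; python3 -m creep '[[[0,0,0,0,85],[0,0,0,0,85]]]'
python3 - <<'E'
from h import *
np.set_printoptions(precision=4,suppress=True)
s,R=tool(); print(s['time'],s['ee_pos'],R,s['ft_force'])
c=calibration('wrist');p,d=capture('wrist'); cv2.imwrite('pics/w1.png',p); np.save('pics/w1d.npy',d)
print(-np.array(c['R']).T@c['t'],np.array(c['R']))
for n in ['lid_1_top','jar_1_mid']:
  for o in pinpoint(n,'wrist'): print(n,o['conf'],np.round(o['centre'],3),np.round(pix(o['centre'],c)))
E
```

```text
time: 1.72
ee_pos: [0.2528, -0.397, 0.3424]
ee_rot: [-0.5, -0.5, -0.499, 0.5]
ft_force: [0.6, -0.5, 0.1]
width: 0.0847
time: 2.35
ee_pos: [0.448, -0.1716, 0.3426]
ee_rot: [0.5, 0.5, 0.5, -0.5]
ft_force: [0.1, 0.1, 0.4]
width: 0.0846
time: 2.6
ee_pos: [0.4467, -0.1732, 0.3422]
ee_rot: [0.5, 0.5, 0.5, -0.5]
ft_force: [0.4, 0.1, 0.2]
width: 0.0848
2.6 [ 0.4467 -0.1732  0.3422] [[-0.0006  1.      0.0007]
 [-0.0003  0.0007 -1.    ]
 [-1.     -0.0006  0.0003]] [0.4149 0.1423 0.2402]
[ 0.5312 -0.1733  0.4744] [[ 0.001  -1.      0.0008]
 [-0.945  -0.0006  0.3271]
 [-0.3271 -0.0011 -0.945 ]]
lid_1_top 0.7 [ 0.482 -0.221  0.075] [364. 126.]
jar_1_mid 0.69 [ 0.482 -0.22   0.04 ] [360. 122.]
```

View pics/w1.png

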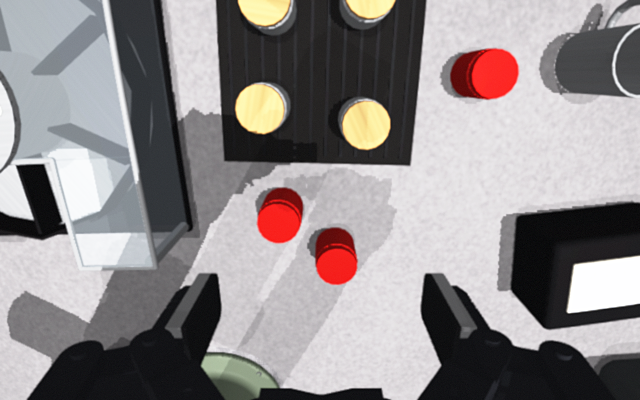

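The wrist image confirms wood lids at (261,108) and (365,124) on the mat, with two more cut off at the top edge. The red cans lie outside the mat. I'll take a fuller view of the jars, then one of the stand.

```bash
cat >> h.py <<'E'
def lids(name='wrist'):
    c=calibration(name); p,d=capture(name)
    hsv=cv2.cvtColor(p,cv2.COLOR_BGR2HSV); m=((hsv[...,0]>10)&(hsv[...,0]<32)&(hsv[...,1]>60)&(hsv[...,2]>110)&(d>0)).astype(np.uint8)
    n,l,st,ce=cv2.connectedComponentsWithStats(cv2.morphologyEx(m,cv2.MORPH_OPEN,np.ones((3,3))))
    out=[]
    for i in range(1,n):
        if st[i,4]<(400 if name=='wrist' else 60): continue
        v,u=np.nonzero(l==i); W=np.array([world(a,b,c,d=d[b,a]) for a,b in zip(u,v)])
        z=np.median(W[:,2]); 
        if not .03<z<.2: continue
        W=W[abs(W[:,2]-z)<.006]; k=np.float32(W[:,:2]*1000); (cx,cy),rad=cv2.minEnclosingCircle(k)
        out.append((round(cx/1000,4),round(cy/1000,4),round(float(z),4),round(rad,1),np.round(W.mean(0),4).tolist()))
    return p,d,c,out
E
python3 -m creep '[[[0,50,0,0,85],[0,50,0,0,85],[0,0,0,0,85],[0,0,0,0,85]]]'
python3 - <<'E'
from h import *
p,d,c,o=lids(); cv2.imwrite('pics/w2.png',p); print(*o,sep='\n'); print(*lids('top')[3],sep='\n')
E
python3 -m creep '[[[-15,-25,-60,0,85],[-15,-25,-55,0,85],[-15,-25,-55,0,85],[-15,-25,-55,0,85],[-15,-25,-55,0,85]]]'; python3 -m creep '[[[0,0,-45,0,85],[0,0,-45,0,85],[0,0,0,0,85],[0,0,0,0,85]]]'
python3 - <<'E'
from h import *
s,R=tool(); print(s['time'],s['ee_pos'])
c=calibration('wrist');p,d=capture('wrist'); cv2.imwrite('pics/w3.png',p); np.save('pics/w3d.npy',d)
import pickle; pickle.dump(c,open('pics/w3c','wb'))
for n in ['stand','index_plate','knob_mid','open_bay','cover_notch']:
  for o in pinpoint(n,'wrist'): print(n,o['conf'],np.round(o['centre'],3),np.round(pix(o['centre'],c)))
E
```

```text
time: 3.25
ee_pos: [0.5458, -0.1741, 0.3419]
ee_rot: [-0.499, -0.5, -0.5, 0.501]
ft_force: [0.2, 0.4, 0.4]
width: 0.0847
(0.6168, -0.2227, 0.0798, 26.7, [0.6171, -0.2222, 0.0798])
(0.6101, -0.1163, 0.0779, 26.6, [0.6106, -0.1169, 0.0779])
(0.5011, -0.107, 0.0773, 26.5, [0.5019, -0.1075, 0.0773])
(0.484, -0.2226, 0.0769, 26.3, [0.4848, -0.2226, 0.0769])
(0.6105, -0.1164, 0.0765, 26.0, [0.6127, -0.1136, 0.076])
time: 3.98
ee_pos: [0.4216, 0.0873, 0.4175]
ee_rot: [0.502, 0.498, 0.509, -0.49]
ft_force: [-0.1, -0.6, -0.1]
width: 0.0847
time: 4.47
ee_pos: [0.4243, 0.1237, 0.4178]
ee_rot: [0.505, 0.492, 0.534, -0.467]
ft_force: [1.3, -0.5, 0.7]
width: 0.085
4.475 [0.42428604 0.12368371 0.4178442 ]
stand 0.88 [0.51  0.196 0.   ] [291.  74.]
index_plate 0.9 [0.509 0.195 0.133] [276.  74.]
index_plate 0.46 [ 0.619 -0.222  0.078] [635.  15.]
knob_mid 0.82 [0.527 0.249 0.186] [213.  49.]
knob_mid 0.26 [0.393 0.193 0.034] [286. 157.]
open_bay 0.71 [0.394 0.193 0.033] [286. 157.]
cover_notch 0.52 [ 0.5   -0.109  0.035] [508. 102.]
```

View pics/w3.png

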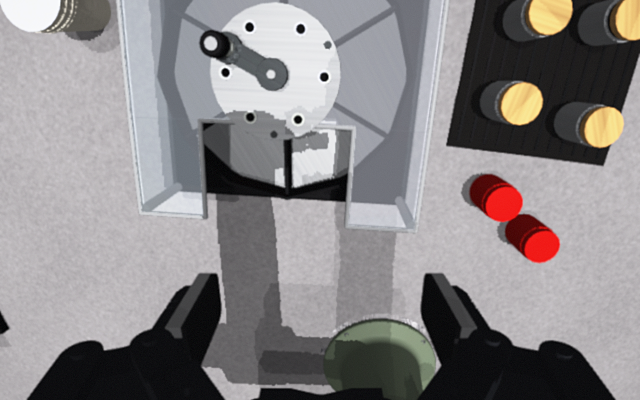

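Six dark holes show at pixels (250,27), (300,29), (225,72), (323,77), (250,117) and (297,120), with the knob at (212,42) and the hub at (270,74). The two grey dots are screws. The tool also twisted on the way, so I'll check the joints.

Run:
```python
from h import *
import pickle
np.set_printoptions(precision=4,suppress=True)
c=pickle.load(open('pics/w3c','rb')); p=cv2.imread('pics/w3.png',0); d=np.load('pics/w3d.npy')
H=[]
for u,v in [(250,27),(300,29),(225,72),(323,77),(250,117),(297,120)]:
    w=p[v-6:v+7,u-6:u+7].astype(float); k=np.clip(110-w,0,None); yy,xx=np.mgrid[v-6:v+7,u-6:u+7]
    H.append(world((k*xx).sum()/k.sum(),(k*yy).sum()/k.sum(),c,z=.135))
H=np.array(H)[:,:2]; m=H.mean(0); a=np.degrees(np.arctan2(*(H-m).T[::-1])); print(m,np.linalg.norm(H-m,axis=1),a, ((a-30+30)%60-30))
K=world(212,43,c,z=.19); print('knob top',K, d[43,212], world(212,43,c,d=d[43,212]),'hub',world(270,74,c,z=.154))
print(np.degrees(np.arctan2(K[1]-m[1],K[0]-m[0])))
s,R=tool(); print(s['joint_pos'],R)
```

```text
[0.5081 0.1972] [0.055  0.0552 0.0551 0.0552 0.0551 0.0551] [  31.8988  -28.0382   91.7897  -88.2451  151.7922 -148.1556] [1.8988 1.9618 1.7897 1.7549 1.7922 1.8444]
knob top [0.5323 0.248  0.19  ] 0.32734883 [0.5318 0.2452 0.1978] hub [0.508  0.1981 0.154 ]
64.52924617785013
[ 0.0804  0.0567 -0.0858  1.4294  0.0545  3.1406] [[-0.0055  0.9967  0.0812]
 [ 0.0542  0.0813 -0.9952]
 [-0.9985 -0.001  -0.0545]]
```

Axis at (0.508, 0.197), stand yaw 1.84°. The knob is 8 mm up at deck ≈ 32°. Joint 6 is at its limit, so I'll turn the tool half a turn the other way.

```bash
for i in 1; do python3 -m creep '[[[0,0,0,-10.3,60],[0,0,0,-10.3,60],[0,0,0,-10.3,60],[0,0,0,-10.3,60],[0,0,0,-10.3,60]]]'; python3 -m creep '[[[0,0,0,-10.3,60],[0,0,0,-10.3,60],[0,0,0,-10.3,60],[0,0,0,-10.3,60],[0,0,0,-10.3,60]]]'; python3 -m creep '[[[0,0,0,-10.3,60],[0,0,0,-10.3,60],[0,0,0,-10.3,60],[0,0,0,-10.3,60],[0,0,0,-10.3,60]]]' ; python3 -m creep '[[[0,0,0,-10.3,60],[0,0,0,-10.3,60],[0,0,0,0,60]]]'; done | grep -E 'ee_|time'
python3 - <<'E'
from h import *
np.set_printoptions(precision=4,suppress=True)
s,R=tool(); print(s['joint_pos'],s['ee_pos'],R)
E
```

```text
time: 5.4
ee_pos: [0.424, 0.1243, 0.4185]
ee_rot: [0.67, 0.221, 0.684, -0.186]
time: 6.02
ee_pos: [0.424, 0.1243, 0.4185]
ee_rot: [0.699, -0.092, 0.697, 0.13]
time: 6.65
ee_pos: [0.4241, 0.1243, 0.4185]
ee_rot: [0.59, -0.386, 0.571, 0.42]
time: 7.02
ee_pos: [0.424, 0.1243, 0.4185]
ee_rot: [0.513, -0.484, 0.489, 0.513]
[ 0.0811  0.0564 -0.0858  1.4294  0.0546  0.0866] [0.424  0.1243 0.4185] [[-0.0052 -1.      0.0057]
 [ 0.0543  0.0054  0.9985]
 [-0.9985  0.0055  0.0543]]
```

The tool kept a 3° lean from running into the joint 6 limit. I'll try undoing it with the mirror move, at the other end of joint 6.

```bash
for i in 1; do python3 -m creep '[[[0,0,0,-10.7,60],[0,0,0,-10.7,60],[0,0,0,-10.7,60],[0,0,0,-10.7,60],[0,0,0,-10.7,60]]]'; python3 -m creep '[[[0,0,0,-10.7,60],[0,0,0,-10.7,60],[0,0,0,-10.7,60],[0,0,0,-10.7,60],[0,0,0,-10.7,60]]]'; python3 -m creep '[[[0,0,0,-10.7,60],[0,0,0,-10.7,60],[0,0,0,-10.7,60],[0,0,0,-10.7,60],[0,0,0,-10.7,60]]]' ; python3 -m creep '[[[0,0,0,-10.7,60],[0,0,0,-10.7,60],[0,0,0,0,60]]]'; done | grep -E 'time'
cat > st.py <<'E'
from h import *
np.set_printoptions(precision=4,suppress=True)
s,R=tool(); print(round(s['time'],2),'q',np.array(s['joint_pos']),'p',np.array(s['ee_pos']),'tx',R[:,0],'tz',R[:,2],'F',np.array(s['ft_force']),'w',s['width'])
E
python3 st.py; python3 -m creep '[[[0,0,20,0,60]]]' >/dev/null; python3 st.py; python3 -m creep '[[[0,0,20,0,60]]]' >/dev/null; python3 st.py;  python3 -m creep '[[[0,0,20,0,60]]]' >/dev/null; python3 st.py
```

```text
time: 7.65
time: 8.28
time: 8.9
time: 9.28
9.28 q [ 0.0812  0.0564 -0.0858  1.4294  0.0546 -3.0856] p [0.424  0.1244 0.4185] tx [-0.0053  0.0544 -0.9985] tz [ 0.0251 -0.9982 -0.0545] F [-0.4184 -0.5888  1.1789] w 0.060270165653263104
9.4 q [ 0.0357  0.0491 -0.0961  1.4287  0.0547 -3.1324] p [0.4246 0.1048 0.4174] tx [-0.0051  0.0546 -0.9985] tz [ 0.0263 -0.9982 -0.0547] F [ 0.2603 -0.2813  0.1598] w 0.060126615203935835
9.53 q [ 0.0173  0.0466 -0.1014  1.4264  0.0457 -3.1365] p [0.425  0.0943 0.4163] tx [-0.0044  0.0456 -0.9989] tz [ 0.012  -0.9989 -0.0457] F [ 0.6449  0.3974 -0.2619] w 0.060231878778783526
9.65 q [ 0.0041  0.0448 -0.1053  1.4242  0.0366 -3.138 ] p [0.4254 0.086  0.4154] tx [-0.0036  0.0366 -0.9993] tz [ 0.0003 -0.9993 -0.0366] F [ 0.0442  1.1501 -0.5472] w 0.06023631676015828
```

Works; four more of the same should bring the lean to zero.

```bash
python3 -m creep '[[[0,0,20,0,60],[0,0,20,0,60],[0,0,20,0,60]]]' >/dev/null; python3 st.py; python3 -m creep '[[[0,0,20,0,60]]]' >/dev/null; python3 st.py
```

```text
10.03 q [-0.0368  0.0396 -0.1144  1.4206  0.0087 -3.1402] p [0.4255 0.0605 0.4137] tx [-0.0034  0.0089 -1.    ] tz [-0.0382 -0.9992 -0.0087] F [ 0.1076  0.4455 -0.6267] w 0.06001165967602591
10.15 q [-0.0506  0.038  -0.1165  1.4202 -0.0005 -3.1404] p [0.4253 0.052  0.4135] tx [-0.0039 -0.0003 -1.    ] tz [-0.0518 -0.9987  0.0005] F [-0.4032  0.2794 -1.4292] w 0.06010010547035082
```

```bash
for i in 1; do python3 -m creep '[[[0,0,0,10.4,45],[0,0,0,10.4,45],[0,0,0,10.4,45],[0,0,0,10.4,45],[0,0,0,10.4,45]]]'; python3 -m creep '[[[0,0,0,10.4,45],[0,0,0,10.4,45],[0,0,0,10.4,45],[0,0,0,10.4,45],[0,0,0,10.4,45]]]'; python3 -m creep '[[[0,0,0,10.4,45],[0,0,0,10.4,45],[0,0,0,10.4,45],[0,0,0,10.4,45],[0,0,0,10.4,45]]]' ; python3 -m creep '[[[0,0,0,10.4,45],[0,0,0,10.4,45],[0,0,0,0,45]]]'; done | grep -E 'time'
python3 st.py
```

```text
time: 10.78
time: 11.4
time: 12.02
time: 12.4
12.4 q [-0.0502  0.038  -0.1164  1.4202 -0.0002 -0.0569] p [0.4253 0.0523 0.4136] tx [-0.0038  0.     -1.    ] tz [-0.0067  1.      0.0001] F [-0.6104  0.4425  0.0818] w 0.044643827829676
```

```bash
python3 -m creep '[[[30,-21.6,38.5,0,45],[30,-21.6,38.5,0,45],[30,-21.6,38.5,0,45],[30,-21.6,38.5,0,45],[30,-21.6,38.5,0,45]]]' >/dev/null; python3 -m creep '[[[0,0,0,0,45],[0,0,0,0,45]]]'>/dev/null;  python3 st.py
```

```text
13.28 q [ 0.3057  0.3835 -0.0544  1.1373  0.001   0.299 ] p [0.5315 0.2453 0.2632] tx [-0.0045 -0.0004 -1.    ] tz [-0.0068  1.     -0.0003] F [-0.5297 -0.01   -0.146 ] w 0.04498578348210603
```

```bash
python3 -m creep '[[[45,0,0,0,45],[40,0,0,0,45],[0,0,0,0,45]]]' >/dev/null; python3 st.py; python3 -m creep '[[[0,0,0,0,15],[0,0,0,0,15],[0,0,0,0,15],[0,0,0,0,15]]]' 40 >/dev/null;  python3 st.py; python3 -m creep '[[[-2,0,0,0,15],[0,0,0,0,15],[0,0,0,0,15]]]' >/dev/null;  python3 st.py
```

```text
13.65 q [ 0.3045  0.4415 -0.1933  0.9439  0.0012  0.3001] p [0.5296 0.2439 0.177 ] tx [-0.0079 -0.0012 -1.    ] tz [-0.0045  1.     -0.0012] F [ 0.6804  0.0379 -0.2006] w 0.04494675147760524
14.15 q [ 0.3065  0.4392 -0.1866  0.9431  0.0019  0.301 ] p [0.5334 0.2466 0.1808] tx [ 0.0013  0.0024 -1.    ] tz [-0.0055  1.      0.0024] F [0.6686 3.5378 7.186 ] w 0.02389645970571836
14.53 q [ 0.3064  0.4395 -0.1853  0.9462  0.0021  0.301 ] p [0.5328 0.2464 0.1811] tx [-0.0008  0.0019 -1.    ] tz [-0.0053  1.      0.0019] F [3.9659 3.5263 0.0882] w 0.023787398048872484
```

```bash
python3 -m creep '[[[-1,7.6,4.5,0,15],[0,8.9,1.9,0,15],[0,9,0.5,0,15],[0,0,0,0,15],[0,0,0,0,15]]]' >/dev/null; python3 st.py
```

```text
15.15 q [ 0.3314  0.4043 -0.2427  0.93    0.0015  0.3263] p [0.5048 0.252  0.1804] tx [-0.0064 -0.0006 -1.    ] tz [-0.0052  1.     -0.0006] F [-0.6157  0.4508 -8.3421] w 0.02367587017156887
```

```bash
python3 -m creep '[[[3,0,0,0,15],[3,0,0,0,15],[0,0,0,0,15]]]' >/dev/null; python3 st.py;  python3 -m creep '[[[3,0,0,0,15],[2,0,0,0,15],[0,0,0,0,15]]]' >/dev/null; python3 st.py
```

```text
15.53 q [ 0.3312  0.4095 -0.2499  0.9153  0.0011  0.3263] p [0.506  0.2522 0.175 ] tx [-0.004  -0.0002 -1.    ] tz [-0.0049  1.     -0.0002] F [-2.0317  0.6555 -6.125 ] w 0.023655247945041973
15.9 q [ 0.331   0.4102 -0.2526  0.9047 -0.0004  0.3264] p [0.5087 0.2525 0.1736] tx [ 0.0033  0.0007 -1.    ] tz [-0.0046  1.      0.0007] F [-0.5241 -1.488   9.2567] w 0.023727313472652067
```

```bash
python3 -m creep '[[[-1,0,0,0,45],[0,0,0,0,45],[0,0,0,0,45]]]' >/dev/null; python3 st.py;  python3 -m creep '[[[-45,15,-5,0,45],[-45,35,-20,0,45],[-45,35,-20,0,45],[0,0,0,0,45],[0,0,0,0,45]]]' >/dev/null
cat > look.py <<'E'
from h import *
import sys
np.set_printoptions(precision=4,suppress=True)
# knob: highest region near axis; reports position, angle(deck), plunger
ax=np.array([.5081,.1972]); yaw=1.84
s,R=tool(); print(round(s['time'],2),np.array(s['ee_pos']))
c=calibration('wrist');p,d=capture('wrist'); cv2.imwrite(sys.argv[1],p)
v,u=np.mgrid[0:330,0:640]; W=np.array([world(a,b,c,d=d[b,a]) if d[b,a]>0 else (0,0,0) for a,b in zip(u.ravel(),v.ravel())])
rr=np.linalg.norm(W[:,:2]-ax,axis=1)
m=(W[:,2]>.178)&(W[:,2]<.215)&(abs(rr-.055)<.02)
if m.sum()>30:
    K=W[m]; z=np.percentile(K[:,2],80); T=K[abs(K[:,2]-z)<.003]; (x,y),rad=cv2.minEnclosingCircle(np.float32(T[:,:2]*1000))
    k=np.array([x,y])/1000; print('knob',k,T[:,:2].mean(0),'rad',rad,'top z',np.median(T[:,2]),'plunger',np.median(T[:,2])-.19,'deck deg',np.degrees(np.arctan2(*(k-ax)[::-1]))-yaw-30,'r',np.linalg.norm(k-ax))
E
python3 look.py pics/w4.png
```

```text
16.27 q [ 0.3314  0.4126 -0.2552  0.9064  0.0016  0.3264] p [0.5059 0.2524 0.1713] tx [-0.0037  0.0004 -1.    ] tz [-0.005   1.      0.0004] F [ 0.4387 -0.0835 -0.4722] w 0.04492761467084978
16.9 [0.4218 0.207  0.3064]
knob [0.5071 0.2475] [0.507  0.2448] rad 9.82723331451416 top z 0.190285246012242 plunger 0.00028524601224200197 deck deg 59.33701122760557 r 0.05029263660503819
```

View pics/w4.png

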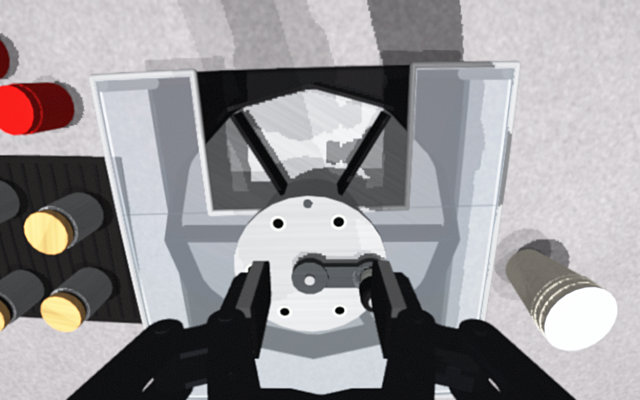

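The pin is home (plunger ≈ 0.3 mm) and the image shows one whole bay in the notch, with the knob at about (370,290). Next I'll check the jars before pressing their lids.

```bash
python3 -m creep '[[[-5,-15,-54,0,0],[-5,-15,-54,0,0],[-5,-15,-54,0,0],[-5,-15,-54,0,0],[-5,-15,-54,0,0]]]' >/dev/null; python3 -m creep '[[[-5,-15,-54,0,0],[-5,-15,-54,0,0],[0,0,0,0,0],[0,0,0,0,0]]]' >/dev/null
python3 st.py
python3 - <<'E'
from h import *
p,d,c,o=lids(); cv2.imwrite('pics/w5.png',p); print(*o,sep='\n')
E
```

```text
18.07 q [-0.4441  0.299   0.0158  1.2948 -0.001  -0.4488] p [ 0.5284 -0.1702  0.3392] tx [-0.0069  0.0022 -1.    ] tz [-0.0048  1.      0.0022] F [-0.847   0.791  -0.6593] w -0.00028599364667384594
(0.4836, -0.2234, 0.0769, 26.6, [0.4817, -0.2222, 0.0769])
(0.4999, -0.1069, 0.0772, 26.5, [0.4997, -0.1075, 0.0772])
(0.6095, -0.1168, 0.0777, 26.4, [0.6113, -0.1196, 0.0776])
(0.6162, -0.2227, 0.0796, 26.4, [0.6145, -0.2223, 0.0795])
```

```bash
python3 -m creep '[[[60,14,31.5,0,0],[60,14,31.5,0,0],[60,0,0,0,0],[55,0,0,0,0],[0,0,0,0,0]]]' >/dev/null;python3 st.py; python3 -m creep '[[[8,0,0,0,0],[5,0,0,0,0],[5,0,0,0,0],[5,0,0,0,0],[0,0,0,0,0]]]' >/dev/null; python3 st.py
```

```text
18.75 q [-0.3629  0.3899 -0.4602  0.7335 -0.001  -0.3703] p [ 0.4984 -0.1108  0.1146] tx [-0.0123  0.0036 -0.9999] tz [-0.0074  1.      0.0037] F [ 0.117  -0.0367  0.119 ] w -1.6931886761418582e-05
19.38 q [-0.3657  0.4169 -0.4799  0.6781 -0.0011 -0.3706] p [ 0.5019 -0.1137  0.0946] tx [-0.0043  0.0004 -1.    ] tz [-0.0049  1.      0.0004] F [ 0.6435 -0.406   0.3639] w -0.00025056994198210616
```

```bash
python3 -m creep '[[[3,0,6,0,0],[5,0,0,0,0],[4,0,0,0,0],[3,0,0,0,0],[0,0,0,0,0]]]' >/dev/null;python3 st.py; python3 -m creep '[[[2,0,0,0,0],[0,0,0,0,0]]]' >/dev/null; python3 st.py
```

```text
20.0 q [-0.354   0.4307 -0.4961  0.6456 -0.0004 -0.3596] p [ 0.5026 -0.1075  0.0828] tx [-0.0017  0.0002 -1.    ] tz [-0.0055  1.      0.0002] F [-7.6496  4.5677 28.7926] w -6.702213247988105e-05
20.25 q [-0.3539  0.4305 -0.4969  0.6436 -0.0006 -0.3596] p [ 0.5029 -0.1075  0.0826] tx [-0.0005 -0.0005 -1.    ] tz [-0.0057  1.     -0.0005] F [-12.2367   5.3978  45.8219] w 0.00015750870273603703
```

Jar C's lid is home (46 N at tip height 71.6 mm). Next is B.

```bash
python3 -m creep '[[[-15,0,0,0,0],[-10,-27,-2.5,0,0],[0,-40,-3.5,0,0],[0,-40,-3.5,0,0],[0,0,0,0,0]]]' >/dev/null;python3 st.py; python3 -m creep '[[[8,0,0,0,0],[4,0,0,0,0],[0,0,0,0,0]]]' >/dev/null; python3 st.py
```

```text
20.88 q [-0.3071  0.5777 -0.174   0.8208 -0.001  -0.3128] p [ 0.6117 -0.1171  0.1019] tx [-0.0019 -0.0004 -1.    ] tz [-0.0057  1.     -0.0004] F [ 0.1923 -0.3466  0.0223] w 0.00011215187102874698
21.25 q [-0.308   0.5871 -0.1929  0.7964 -0.0009 -0.3128] p [ 0.6078 -0.1164  0.0897] tx [-0.0056  0.0008 -1.    ] tz [-0.0048  1.      0.0008] F [-0.6771 -0.2684  0.5997] w -0.00011161793236950933
```

```bash
python3 -m creep '[[[4,0,0,0,0],[3,0,0,0,0],[2,0,0,0,0],[0,0,0,0,0]]]' >/dev/null; python3 st.py; python3 -m creep '[[[-15,0,0,0,0],[-10,-3,-53,0,0],[0,-3,-53,0,0],[0,0,0,0,0]]]' >/dev/null;python3 st.py
```

```text
21.75 q [-0.3078  0.5949 -0.1987  0.7799 -0.0012 -0.3128] p [ 0.6091 -0.1168  0.083 ] tx [-0.003  -0.0003 -1.    ] tz [-0.005   1.     -0.0003] F [-4.8518  1.1006 10.1607] w 0.00023862809386295162
22.25 q [-0.464   0.6283 -0.0649  0.878  -0.0022 -0.4641] p [ 0.6164 -0.2269  0.1073] tx [-0.0014 -0.0018 -1.    ] tz [-0.0001  1.     -0.0018] F [-0.2044  0.5623 -0.903 ] w -8.26008307364417e-05
```

```bash
python3 -m creep '[[[10,0,4,0,0],[6,0,0,0,0],[4,0,0,0,0],[4,0,0,0,0],[0,0,0,0,0]]]' >/dev/null; python3 st.py; python3 -m creep '[[[3,0,0,0,0],[0,0,0,0,0]]]' >/dev/null;python3 st.py
```

```text
22.88 q [-0.4515  0.6482 -0.0974  0.8298 -0.001  -0.4584] p [ 0.6153 -0.2169  0.0831] tx [-0.0046  0.0011 -1.    ] tz [-0.0069  1.      0.0011] F [-2.9587  1.6819  7.8003] w -7.2756500948287e-05
23.12 q [-0.4514  0.6478 -0.0988  0.8272 -0.0011 -0.4584] p [ 0.6155 -0.217   0.0829] tx [-0.0032  0.0003 -1.    ] tz [-0.007   1.      0.0003] F [-8.7124  4.6441 23.8078] w -0.00014756626102661844
```

A is home. Next is D at (0.4836,-0.2234).

```bash
python3 -m creep '[[[-15,0,0,0,0],[-10,30,0,0,0],[0,50,-3,0,0],[0,50,-3,0,0],[0,0,0,0,0]]]' >/dev/null; python3 st.py; python3 -m creep '[[[8,0,0,0,0],[5,0,0,0,0],[0,0,0,0,0]]]' >/dev/null; python3 st.py
```

```text
23.75 q [-0.5724  0.4326 -0.4225  0.7238 -0.0022 -0.5762] p [ 0.4817 -0.2236  0.1042] tx [-0.008   0.0026 -1.    ] tz [-0.0038  1.      0.0026] F [ 1.0126 -0.1083 -0.3521] w 0.00012120871892333507
24.12 q [-0.5702  0.4543 -0.4278  0.6929 -0.0018 -0.5762] p [ 0.4862 -0.225   0.091 ] tx [-0.0046  0.0008 -1.    ] tz [-0.0059  1.      0.0008] F [ 0.0457 -0.0786 -0.2782] w -0.00017710202673641769
```

```bash
python3 -m creep '[[[5,0,0,0,0],[4,0,0,0,0],[3,0,0,0,0],[0,0,0,0,0]]]' >/dev/null; python3 st.py; python3 -m creep '[[[-40,0,0,0,80],[-60,0,0,0,80],[-60,-15,20,0,80],[-60,-15,20,0,80],[-30,-10,15,0,80]]]' >/dev/null;python3 -m creep '[[[0,0,0,0,80],[0,0,0,0,80]]]' >/dev/null;python3 st.py
python3 - <<'E'
from h import *
p,d,c,o=lids(); cv2.imwrite('pics/w6.png',p); print(*o,sep='\n')
E
```

```text
24.62 q [-0.5708  0.464  -0.4379  0.6692 -0.0015 -0.5762] p [ 0.4868 -0.2257  0.0828] tx [-0.001  -0.0011 -1.    ] tz [-0.0054  1.     -0.0011] F [-5.6996  3.6587 25.2964] w -7.004124235326554e-05
25.5 q [-0.4491  0.2953 -0.0276  1.2533 -0.0017 -0.4542] p [ 0.5246 -0.1717  0.3238] tx [-0.0057  0.0008 -1.    ] tz [-0.0051  1.      0.0008] F [-0.4321 -1.1986 -0.339 ] w 0.07974842222860326
(0.4833, -0.2233, 0.0726, 26.5, [0.4812, -0.2217, 0.0726])
(0.5001, -0.1073, 0.0724, 26.4, [0.4997, -0.1074, 0.0724])
(0.6158, -0.2226, 0.0724, 26.3, [0.614, -0.2218, 0.0723])
(0.6098, -0.1168, 0.0723, 26.4, [0.6136, -0.1201, 0.0723])
```

All four lids are home (about 72.4 mm, on a 4 mm mat). Now I'll pick jar C.

```bash
python3 -m creep '[[[50,8,22,0,80],[50,8,22,0,80],[50,8,21,0,80],[50,0,0,0,80],[0,0,0,0,80]]]' >/dev/null;python3 -m creep '[[[0,0,0,0,80]]]' >/dev/null; python3 st.py
```

```text
26.3 q [-0.355   0.3715 -0.4536  0.7491 -0.0011 -0.3592] p [ 0.5004 -0.1074  0.126 ] tx [-0.0037  0.0002 -1.    ] tz [-0.0042  1.      0.0002] F [ 0.8328 -0.0914  0.6006] w 0.08024348000102086
```

```bash
python3 -m creep '[[[45,0,0,0,80],[45,0,0,0,80],[0,0,0,0,80],[0,0,0,0,45],[0,0,0,0,45]]]' 40 >/dev/null;python3 -m creep '[[[0,0,0,0,45],[0,0,0,0,45],[0,0,0,0,45]]]' >/dev/null; python3 st.py; python3 -m creep '[[[-30,0,0,0,45],[-60,0,0,0,45],[-60,0,0,0,45],[0,0,0,0,45]]]' >/dev/null; python3 st.py
```

```text
27.3 q [-0.3543  0.4949 -0.5395  0.5351 -0.0009 -0.3593] p [ 0.5019 -0.1075  0.038 ] tx [ 0.0009 -0.0013 -1.    ] tz [-0.005   1.     -0.0013] F [0.187  0.2427 6.9345] w 0.054776682437736604
27.8 q [-0.3539  0.2985 -0.3697  0.8942 -0.0012 -0.3591] p [ 0.5041 -0.1081  0.1916] tx [ 0.0075 -0.004  -1.    ] tz [-0.0052  1.     -0.0041] F [ 1.0127  0.3324 -3.3999] w 0.054818222069681
```

```bash
python3 -m creep '[[[0,17.9,50.2,0,45],[0,17.9,50.2,0,45],[0,17.9,50.2,0,45],[0,17.9,50.2,0,45],[0,17.9,50.2,0,45]]]' >/dev/null;python3 -m creep '[[[0,17.9,50.2,0,45],[0,0,0,0,45],[0,0,0,0,45],[0,0,0,0,45]]]' >/dev/null; python3 st.py
```

```text
28.93 q [ 0.2876  0.1728 -0.5558  0.8461  0.0011  0.2843] p [0.3916 0.1929 0.1855] tx [-0.0041 -0.0001 -1.    ] tz [-0.0032  1.     -0.    ] F [ 0.2185  0.586  -2.655 ] w 0.0549569638097157
```

```bash
python3 -m creep '[[[50,-1,0,0,45],[45,0,0,0,45],[18,0,0,0,45],[0,0,0,0,45],[0,0,0,0,45]]]' >/dev/null; python3 st.py; python3 -m creep '[[[4,0,0,0,45],[3,0,0,0,45],[0,0,0,0,45]]]' >/dev/null; python3 st.py
```

```text
29.55 q [ 0.2879  0.3315 -0.6961  0.5456  0.0013  0.2843] p [0.393  0.1935 0.0734] tx [-0.0027  0.0006 -1.    ] tz [-0.0036  1.      0.0006] F [-0.7771  0.8501 -2.9235] w 0.05516157029851505
29.93 q [ 0.2895  0.3441 -0.7047  0.5256  0.0013  0.2844] p [0.3918 0.1939 0.0658] tx [-0.0038  0.0003 -1.    ] tz [-0.0052  1.      0.0003] F [-0.151   0.171  -2.0827] w 0.05464601735138612
```

```bash
python3 -m creep '[[[2,0,0,0,45],[0,0,0,0,45],[0,0,0,0,70],[0,0,0,0,70],[0,0,0,0,70]]]' >/dev/null; python3 st.py; python3 -m creep '[[[-40,0,0,0,70],[-60,0,0,0,70],[-60,0,0,0,60],[-40,-20,10,0,50],[0,-46,24,0,45]]]' >/dev/null; python3 -m creep '[[[0,-46,24,0,45],[0,0,0,0,45],[0,0,0,0,45]]]' >/dev/null; python3 st.py
```

```text
30.55 q [ 0.2894  0.3478 -0.7064  0.5201  0.0014  0.2844] p [0.392  0.194  0.0638] tx [-0.0036  0.0004 -1.    ] tz [-0.005   1.      0.0004] F [-0.447  -0.1173 -0.2896] w 0.06989765867679801
31.55 q [ 0.3323  0.3426 -0.1162  1.1177  0.0014  0.3272] p [0.5035 0.2521 0.2625] tx [-0.0059 -0.0005 -1.    ] tz [-0.0051  1.     -0.0005] F [-1.0265  0.1103 -0.703 ] w 0.04509446590413682
```

```bash
python3 -m creep '[[[45,-2.5,0,0,45],[43,0,0,0,45],[0,0,0,0,45],[0,0,0,0,15],[0,0,0,0,15]]]' 50 >/dev/null; python3 -m creep '[[[0,0,0,0,15],[0,0,0,0,15]]]' >/dev/null; python3 st.py; python3 -m creep '[[[-4,0,0,0,15],[-4,0,0,0,15],[-4,0,0,0,15],[0,0,0,0,15],[0,0,0,0,15]]]' >/dev/null; python3 st.py
```

```text
32.42 q [ 0.3311  0.4073 -0.2461  0.9182  0.001   0.3261] p [0.5073 0.2525 0.1775] tx [-0.0011  0.0007 -1.    ] tz [-0.005   1.      0.0007] F [-2.2516 -2.959   6.9768] w 0.023175406262209174
33.05 q [ 0.3312  0.4001 -0.2318  0.9436  0.0016  0.3261] p [0.5062 0.2524 0.1868] tx [-0.0049  0.     -1.    ] tz [-0.0051  1.      0.    ] F [ 1.0621 -0.2714 -8.1802] w 0.02330729895909841
```

```bash
python3 -m creep '[[[-1.5,0,0,0,15],[0,-4.8,0,0,15],[0,-4.8,-0.5,0,15],[0,-4.7,-0.8,0,15],[0,-4.6,-1.3,0,15]]]' >/dev/null; python3 st.py;python3 -m creep '[[[0,-4.5,-1.7,0,15],[0,-4.3,-2.1,0,15],[0,-4.1,-2.5,0,15],[0,-3.9,-2.8,0,15],[0,0,0,0,15]]]' >/dev/null; python3 st.py
```

```text
33.67 q [ 0.3158  0.4272 -0.1845  0.9634  0.001   0.3111] p [0.5257 0.2495 0.1885] tx [-0.0044 -0.0004 -1.    ] tz [-0.0047  1.     -0.0004] F [-1.2648 -2.5862 -9.0782] w 0.023294324282638924
34.3 q [ 0.292   0.4474 -0.1519  0.9747 -0.0006  0.2879] p [0.5431 0.2399 0.1886] tx [-0.0029 -0.0015 -1.    ] tz [-0.0041  1.     -0.0015] F [-1.8927 -4.2956 -9.4495] w 0.023065186873114
```

```bash
python3 -m creep '[[[0,-3.6,-3.1,0,15],[0,-3.4,-3.4,0,15],[0,-3,-3.8,0,15],[0,-2.8,-4,0,15],[0,0,0,0,15]]]' >/dev/null; python3 st.py;python3 -m creep '[[[3,0,0,0,15],[3,0,0,0,15],[0,0,0,0,15],[0,0,0,0,15]]]' >/dev/null; python3 st.py
```

```text
34.92 q [ 0.263   0.4586 -0.1345  0.9821 -0.0002  0.2587] p [0.5553 0.2257 0.1884] tx [-0.0043 -0.0014 -1.    ] tz [-0.0043  1.     -0.0013] F [-5.0712 -3.5202 -9.6762] w 0.02323183968794589
35.42 q [ 0.2636  0.4629 -0.143   0.9693  0.0005  0.2588] p [0.555  0.2262 0.1827] tx [-0.0044 -0.0006 -1.    ] tz [-0.0048  1.     -0.0006] F [-5.3178 -3.6448 -6.4896] w 0.023526797350741337
```

```bash
python3 -m creep '[[[3,0,0,0,15],[3,0,0,0,15],[0,0,0,0,15]]]' >/dev/null; python3 st.py;python3 -m creep '[[[0,0,0,0,45],[0,0,0,0,45],[-45,30,-20,0,60],[-45,55,-20,0,80],[-45,50,-20,0,80]]]' >/dev/null;python3 -m creep '[[[0,0,0,0,80],[0,0,0,0,80]]]' >/dev/null; python3 look.py pics/w7.png
```

```text
35.8 q [ 0.2636  0.4667 -0.1507  0.9569  0.0005  0.2587] p [0.5551 0.2262 0.1777] tx [-0.0035 -0.0004 -1.    ] tz [-0.0049  1.     -0.0004] F [-7.2308 -3.2784 -1.6515] w 0.022988678262401866
36.67 [0.4363 0.1717 0.3011]
knob [0.5491 0.2258] [0.545 0.225] rad 10.568438529968262 top z 0.18797154359603635 plunger -0.002028456403963652 deck deg 3.015449192919853 r 0.04996436824313789
```

View pics/w7.png

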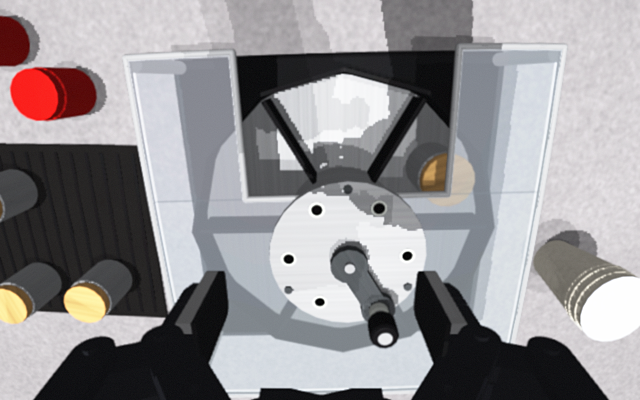

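The pin is home again, with an empty bay in the notch and jar C under the cover at (440,178). Next is jar D, checking its position first.

```bash
python3 -m creep '[[[-3,-10.5,-57,0,80],[-3,-10.5,-57,0,80],[-3,-10.5,-57,0,80],[-3,-10.5,-57,0,80],[-3,-10.5,-57,0,80]]]' >/dev/null; python3 -m creep '[[[-3,-10.5,-57,0,80],[0,0,0,0,80],[0,0,0,0,80]]]' >/dev/null
cat > jl.py <<'E'
from h import *
p,d,c,o=lids(); print(*[x[:4] for x in o],sep='\n')
E
python3 st.py; python3 jl.py
```

```text
37.73 q [-0.4676  0.2516 -0.1055  1.2202 -0.001  -0.4722] p [ 0.4997 -0.1702  0.3162] tx [-0.0062  0.002  -1.    ] tz [-0.0046  1.      0.0021] F [-0.5785  0.7851  0.2164] w 0.07987630581354724
(0.4827, -0.2224, 0.0724, 26.0)
(0.6098, -0.1166, 0.0722, 26.7)
(0.6161, -0.2226, 0.0723, 26.3)
```

```bash
python3 -m creep '[[[48,5.6,-17.5,0,80],[48,5.6,-17.5,0,80],[48,5.6,-17.5,0,80],[46,0,0,0,80],[0,0,0,0,80]]]' >/dev/null;python3 -m creep '[[[0,0,0,0,80]]]' >/dev/null; python3 st.py
```

```text
38.52 q [-0.5688  0.3994 -0.3985  0.7748 -0.0018 -0.5757] p [ 0.4834 -0.2223  0.1294] tx [-0.0025 -0.0005 -1.    ] tz [-0.0068  1.     -0.0005] F [ 0.0259 -0.3152  0.4129] w 0.08006972826855827
```

```bash
python3 -m creep '[[[45,0,0,0,80],[47,0,0,0,80],[0,0,0,0,80],[0,0,0,0,45],[0,0,0,0,45]]]' 40 >/dev/null;python3 -m creep '[[[0,0,0,0,45],[0,0,0,0,45],[0,0,0,0,45]]]' >/dev/null; python3 st.py; python3 -m creep '[[[-30,0,0,0,45],[-60,0,0,0,45],[-60,0,0,0,45],[0,0,0,0,45]]]' >/dev/null; python3 st.py
```

```text
39.52 q [-0.5709  0.5209 -0.4856  0.5624 -0.001  -0.5762] p [ 0.4842 -0.2238  0.0389] tx [ 0.001  -0.0018 -1.    ] tz [-0.0054  1.     -0.0018] F [-0.634   0.6246  7.2291] w 0.05463965351450388
40.02 q [-0.5705  0.3325 -0.3175  0.9116 -0.002  -0.5756] p [ 0.4861 -0.2252  0.1927] tx [ 0.0066 -0.0066 -1.    ] tz [-0.0051  1.     -0.0066] F [ 0.8394 -0.1016 -2.5167] w 0.054810471933918935
```

```bash
python3 -m creep '[[[0,11.1,52.2,0,45],[0,11.1,52.2,0,45],[0,11.1,52.2,0,45],[0,11.1,52.2,0,45],[0,11.1,52.2,0,45]]]' >/dev/null;python3 -m creep '[[[0,11.1,52.2,0,45],[0,11.1,52.2,0,45],[0,11.1,52.2,0,45],[0,0,0,0,45],[0,0,0,0,45]]]' >/dev/null; python3 -m creep '[[[0,0,0,0,45]]]' >/dev/null; python3 st.py
```

```text
41.4 q [ 0.2879  0.1725 -0.5541  0.8482  0.0011  0.2849] p [0.3918 0.1931 0.1862] tx [-0.0041 -0.0001 -1.    ] tz [-0.003   1.     -0.0001] F [-0.1874 -0.4043 -1.9598] w 0.05508894106942133
```

Now I'll place it and go on to the knob at (0.5548, 0.2262).

```bash
python3 -m creep '[[[50,-1,0,0,45],[45,0,0,0,45],[18,0,0,0,45],[4,0,0,0,45],[0,0,0,0,45]]]' >/dev/null; python3 st.py; python3 -m creep '[[[4,0,0,0,45],[1.5,0,0,0,45],[0,0,0,0,45],[0,0,0,0,45]]]' >/dev/null; python3 st.py;  python3 -m creep '[[[0,0,0,0,70],[0,0,0,0,70],[0,0,0,0,70],[-40,0,0,0,70],[-60,0,0,0,70]]]' >/dev/null; python3 st.py; python3 -m creep '[[[-60,0,0,0,60],[-40,-20,6,0,50],[0,-48,9,0,45],[0,-48,9,0,45],[0,-46.5,9,0,45]]]' >/dev/null; python3 -m creep '[[[0,0,0,0,45],[0,0,0,0,45]]]' >/dev/null; python3 st.py
```

```text
42.02 q [ 0.2883  0.3382 -0.6991  0.5367  0.0013  0.2849] p [0.3929 0.1937 0.0698] tx [-0.0034  0.0004 -1.    ] tz [-0.0035  1.      0.0004] F [ 0.2722 -0.0578 -2.6446] w 0.05493831745221214
42.52 q [ 0.2902  0.3462 -0.7043  0.522   0.0009  0.2851] p [0.3929 0.1944 0.0649] tx [-0.0019  0.0003 -1.    ] tz [-0.0051  1.      0.0003] F [-1.2815 -1.1321  5.7805] w 0.055122081067962125
43.15 q [ 0.2896  0.2009 -0.5847  0.7932  0.0014  0.2846] p [0.3911 0.1938 0.1636] tx [-0.0081 -0.0009 -1.    ] tz [-0.005   1.     -0.0009] F [2.1435 0.3195 0.1659] w 0.07008495981914667
44.02 q [ 0.2661  0.4117 -0.0137  1.1512  0.0014  0.2611] p [0.5544 0.2278 0.2626] tx [-0.0059 -0.0002 -1.    ] tz [-0.0051  1.     -0.0001] F [ 0.0086 -0.261   0.8987] w 0.04469866932815231
```

```bash
python3 -m creep '[[[45,-1.5,-1,0,45],[43,0,0,0,45],[0,0,0,0,45],[0,0,0,0,15],[0,0,0,0,15]]]' 50 >/dev/null; python3 -m creep '[[[0,0,0,0,15],[0,0,0,0,15]]]' >/dev/null; python3 st.py; python3 -m creep '[[[-4,0,0,0,15],[-5,0,0,0,15],[-4.5,0,0,0,15],[0,0,0,0,15],[0,0,0,0,15]]]' >/dev/null; python3 st.py
```

```text
44.9 q [ 0.2641  0.4687 -0.1475  0.9563  0.001   0.2589] p [0.5568 0.2271 0.1776] tx [-0.0019  0.0005 -1.    ] tz [-0.0051  1.      0.0005] F [-3.804  -1.6355  7.3138] w 0.023133086788645594
45.52 q [ 0.264   0.4613 -0.1307  0.9832  0.0014  0.2589] p [0.5563 0.2271 0.1882] tx [-0.0047  0.0002 -1.    ] tz [-0.0051  1.      0.0002] F [-0.2425 -0.3185 -9.6752] w 0.023067040969919732
```

```bash
python3 -m creep '[[[0,-2.2,-4.2,0,15],[0,-1.9,-4.4,0,15],[0,-1.6,-4.5,0,15],[0,-1.2,-4.7,0,15],[0,-0.8,-4.7,0,15]]]' >/dev/null; python3 st.py;python3 -m creep '[[[0,-0.4,-4.8,0,15],[0,0,-4.8,0,15],[0,0.5,-4.8,0,15],[0,0.9,-4.7,0,15],[0,1.3,-4.6,0,15]]]' >/dev/null; python3 st.py;python3 -m creep '[[[0,1.7,-4.5,0,15],[0,2.1,-4.3,0,15],[0,0,0,0,15],[0,0,0,0,15]]]' >/dev/null; python3 st.py
```

```text
46.15 q [ 0.2236  0.4592 -0.1326  0.9825  0.0011  0.2188] p [0.5645 0.2042 0.1887] tx [-0.0037  0.0003 -1.    ] tz [-0.0048  1.      0.0003] F [ 1.1126  1.4358 -8.8175] w 0.023246440768345835
46.77 q [ 0.1853  0.4416 -0.1608  0.9718  0.0009  0.1803] p [0.5623 0.1806 0.1888] tx [-0.0034  0.0003 -1.    ] tz [-0.005   1.      0.0003] F [  0.3364   1.1278 -10.2399] w 0.02363417873498053
47.27 q [ 0.1718  0.4308 -0.1781  0.9655  0.0005  0.1671] p [0.5585 0.1718 0.1887] tx [-0.0037 -0.0002 -1.    ] tz [-0.0047  1.     -0.0001] F [ 1.7331 -1.3753 -9.7363] w 0.02324989356683243
```

```bash
python3 -m creep '[[[3,0.5,-0.5,0,15],[3,0,0,0,15],[0,0,0,0,15]]]' >/dev/null; python3 st.py;python3 -m creep '[[[3,0,0,0,15],[3,0,0,0,15],[0,0,0,0,15]]]' >/dev/null; python3 st.py
```

```text
47.65 q [ 0.1716  0.4348 -0.1879  0.9508  0.0009  0.1664] p [0.5584 0.1717 0.1828] tx [-0.0029  0.0004 -1.    ] tz [-0.0052  1.      0.0004] F [ 2.1513 -0.4368 -8.2206] w 0.0232059254672814
48.02 q [ 0.1716  0.4387 -0.1956  0.9382  0.0012  0.1664] p [0.5585 0.1718 0.1778] tx [-0.0019  0.0009 -1.    ] tz [-0.0051  1.      0.0009] F [1.2443 0.1402 0.5627] w 0.022926272537255203
```

```bash
python3 -m creep '[[[2,0,0,0,15],[0,0,0,0,45],[0,0,0,0,45],[-45,30,0,0,60],[-45,55,0,0,80]]]' >/dev/null;python3 -m creep '[[[-45,50,10,0,80],[0,0,0,0,80],[0,0,0,0,80]]]' >/dev/null; python3 look.py pics/w8.png
python3 -m creep '[[[-3,-17,-58,0,80],[-3,-17,-58,0,80],[-3,-17,-58,0,80],[-3,-17,-58,0,80],[-3,-17,-58,0,80]]]' >/dev/null; python3 -m creep '[[[-3,-8,-50,0,80],[0,0,0,0,80],[0,0,0,0,80]]]' >/dev/null; python3 st.py; python3 jl.py
```

```text
49.02 [0.4342 0.1801 0.3009]
knob [0.5481 0.172 ] [0.5457 0.1721] rad 8.85641860961914 top z 0.18449984917499132 plunger -0.005500150825008682 deck deg -63.98739483477953 r 0.04728595453199849
50.08 q [-0.4265  0.2987 -0.0404  1.2387 -0.001  -0.4305] p [ 0.5284 -0.1596  0.3168] tx [-0.0068  0.0021 -1.    ] tz [-0.004   1.      0.0021] F [0.7778 0.7585 0.5146] w 0.08000610038164264
(0.6094, -0.1165, 0.0722, 26.5)
(0.6158, -0.2223, 0.0724, 26.3)
```

View pics/w8.png

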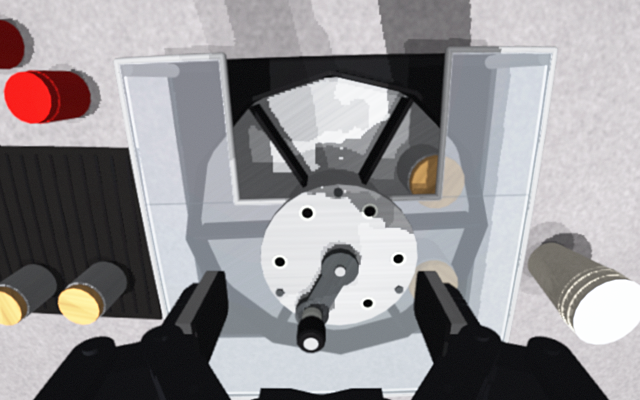

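The pin is home and the next bay is empty and in the notch. Jars C and D sit under the cover at (432,175) and (435,280). Next is jar B.

```bash
python3 -m creep '[[[48,-27,14.3,0,80],[48,-27,14.3,0,80],[48,-27,14.3,0,80],[46,0,0,0,80],[0,0,0,0,80]]]' >/dev/null;python3 -m creep '[[[0,0,0,0,80]]]' >/dev/null; python3 st.py
```

```text
50.88 q [-0.3059  0.5452 -0.1505  0.8773 -0.0009 -0.312 ] p [ 0.6095 -0.1155  0.13  ] tx [-0.0024 -0.0001 -1.    ] tz [-0.0061  1.     -0.0001] F [ 0.4237 -0.4516  0.7952] w 0.0800926828887909
```

```bash
python3 -m creep '[[[45,0,-1,0,80],[47,0,0,0,80],[0,0,0,0,80],[0,0,0,0,45],[0,0,0,0,45]]]' 40 >/dev/null;python3 -m creep '[[[0,0,0,0,45],[0,0,0,0,45],[0,0,0,0,45]]]' >/dev/null; python3 st.py; python3 -m creep '[[[-30,0,0,0,45],[-60,0,0,0,45],[-60,0,0,0,45],[0,0,0,0,45]]]' >/dev/null; python3 st.py
```

```text
51.88 q [-0.3085  0.6465 -0.2336  0.6885 -0.0005 -0.3136] p [ 0.6111 -0.1176  0.04  ] tx [ 0.0019 -0.0011 -1.    ] tz [-0.0051  1.     -0.0011] F [-0.3184  0.7693  6.125 ] w 0.054819499994734316
52.38 q [-0.3084  0.4893 -0.069   1.0029 -0.001  -0.3135] p [ 0.6132 -0.1184  0.1942] tx [ 0.0089 -0.0039 -1.    ] tz [-0.0051  1.     -0.0039] F [ 0.2295 -0.3058 -1.8742] w 0.054909105098478406
```

```bash
python3 -m creep '[[[0,31,44.5,0,45],[0,31,44.5,0,45],[0,31,44.5,0,45],[0,31,44.5,0,45],[0,31,44.5,0,45]]]' >/dev/null;python3 -m creep '[[[0,31,44.5,0,45],[0,31,44.5,0,45],[0,0,0,0,45],[0,0,0,0,45],[0,0,0,0,45]]]' >/dev/null; python3 st.py
```

```text
53.62 q [ 0.2871  0.1692 -0.5549  0.8499  0.0011  0.2837] p [0.3912 0.1926 0.1874] tx [-0.0034  0.0002 -1.    ] tz [-0.0034  1.      0.0002] F [ 0.2523 -0.9888 -2.9162] w 0.05453511117852458
```

```bash
python3 -m creep '[[[50,-2,0.5,0,45],[45,0,0,0,45],[18,0,0,0,45],[4,0,0,0,45],[0,0,0,0,45]]]' >/dev/null; python3 st.py; python3 -m creep '[[[4,0,0,0,45],[1.5,0,0,0,45],[0,0,0,0,45],[0,0,0,0,45]]]' >/dev/null; python3 st.py;  python3 -m creep '[[[0,0,0,0,70],[0,0,0,0,70],[0,0,0,0,70],[-40,0,0,0,70],[-60,0,0,0,70]]]' >/dev/null; python3 st.py; python3 -m creep '[[[-60,0,0,0,60],[-40,-20,-4,0,50],[0,-48,-6,0,45],[0,-48,-6,0,45],[0,-48,-7,0,45]]]' >/dev/null; python3 -m creep '[[[0,0,0,0,45],[0,0,0,0,45]]]' >/dev/null; python3 st.py
```

```text
54.25 q [ 0.2878  0.3365 -0.6987  0.5389  0.0014  0.2841] p [0.3928 0.1934 0.0706] tx [-0.0035  0.0004 -1.    ] tz [-0.0037  1.      0.0004] F [-0.348  -0.0394 -2.0291] w 0.05457967404315159
54.75 q [ 0.2894  0.3438 -0.7042  0.5243  0.0008  0.2844] p [0.3928 0.194  0.066 ] tx [-0.0017  0.0004 -1.    ] tz [-0.0051  1.      0.0004] F [-2.0016 -0.9122  5.814 ] w 0.05485518786625814
55.38 q [ 0.2889  0.1991 -0.5841  0.7955  0.0014  0.2839] p [0.3909 0.1934 0.1646] tx [-0.008  -0.0009 -1.    ] tz [-0.005   1.     -0.0009] F [1.4783 0.3241 0.2372] w 0.07009977254644699
56.25 q [ 0.1719  0.3778 -0.0622  1.1365  0.0011  0.167 ] p [0.5561 0.1716 0.2635] tx [-0.0058  0.0001 -1.    ] tz [-0.0049  1.      0.0002] F [ 0.2427 -0.0868 -0.4659] w 0.045180799127625
```

```bash
python3 -m creep '[[[45,-1.5,-0.5,0,45],[44,0,0,0,45],[0,0,0,0,45],[0,0,0,0,15],[0,0,0,0,15]]]' 50 >/dev/null; python3 -m creep '[[[0,0,0,0,15],[0,0,0,0,15]]]' >/dev/null; python3 st.py; python3 -m creep '[[[-4,0,0,0,15],[-5,0,0,0,15],[-4.5,0,0,0,15],[0,0,0,0,15],[0,0,0,0,15]]]' >/dev/null; python3 st.py
```

```text
57.12 q [ 0.1712  0.4387 -0.1967  0.9365  0.002   0.1657] p [0.5586 0.1719 0.1774] tx [-0.0013  0.0018 -1.    ] tz [-0.0055  1.      0.0018] F [-3.7203  2.0357  6.7289] w 0.023426489305818633
57.75 q [ 0.1705  0.4305 -0.1805  0.9649  0.0004  0.1656] p [0.5577 0.1708 0.1881] tx [-0.005  -0.0005 -1.    ] tz [-0.0049  1.     -0.0004] F [-0.7578 -1.7255 -9.9575] w 0.02346459163931777
```

```bash
python3 -m creep '[[[0,2.5,-4.1,0,15],[0,2.8,-3.9,0,15],[0,3.1,-3.6,0,15],[0,3.4,-3.4,0,15],[0,3.7,-3,0,15]]]' >/dev/null; python3 st.py;python3 -m creep '[[[0,4,-2.7,0,15],[0,4.2,-2.3,0,15],[0,4.4,-2,0,15],[0,4.5,-1.6,0,15],[0,4.7,-1.2,0,15]]]' >/dev/null; python3 st.py;python3 -m creep '[[[0,4.7,-0.8,0,15],[0,4.8,-0.4,0,15],[0,0,0,0,15],[0,0,0,0,15]]]' >/dev/null; python3 st.py
```

```text
58.38 q [ 0.1433  0.394  -0.2357  0.9449  0.0013  0.1383] p [0.5424 0.153  0.1888] tx [-0.0039  0.0007 -1.    ] tz [-0.005   1.      0.0007] F [-0.7802  2.4541 -9.6105] w 0.023133866244034733
59.0 q [ 0.1312  0.3524 -0.2985  0.9232  0.0011  0.126 ] p [0.5208 0.1433 0.1889] tx [-0.0034  0.0007 -1.    ] tz [-0.0051  1.      0.0007] F [-0.1566  2.83   -9.2291] w 0.023319339097425947
59.5 q [ 0.1313  0.3364 -0.3229  0.916   0.0011  0.1261] p [0.511  0.1421 0.1887] tx [-0.0046  0.0005 -1.    ] tz [-0.0052  1.      0.0005] F [-1.559   3.7762 -9.6808] w 0.023566370187964772
```

```bash
python3 -m creep '[[[3,0,0,0,15],[3,0,0,0,15],[0,0,0,0,15]]]' >/dev/null; python3 st.py;python3 -m creep '[[[3,0,0,0,15],[3,0,0,0,15],[0,0,0,0,15]]]' >/dev/null; python3 st.py;python3 -m creep '[[[1.5,0,0,0,15],[0,0,0,0,45],[0,0,0,0,45],[-45,30,0,0,60],[-45,45,-5,0,80]]]' >/dev/null;python3 -m creep '[[[-45,20,-20,0,80],[0,0,0,0,80],[0,0,0,0,80]]]' >/dev/null; python3 look.py pics/w9.png
```

```text
59.88 q [ 0.1311  0.3421 -0.3307  0.9009  0.001   0.1261] p [0.5119 0.1421 0.1829] tx [-0.003   0.0006 -1.    ] tz [-0.005   1.      0.0006] F [ 1.01    3.7189 -8.5896] w 0.02323632169881353
60.25 q [ 0.1312  0.3469 -0.3386  0.887   0.0008  0.1261] p [0.5122 0.142  0.1776] tx [-0.0018  0.0005 -1.    ] tz [-0.0051  1.      0.0005] F [ 1.5308  4.0312 -1.5281] w 0.02302687220174119
61.25 [0.4181 0.1162 0.3096]
knob [0.5109 0.1421] [0.5094 0.1419] rad 12.293414115905762 top z 0.1904901633131465 plunger 0.0004901633131464966 deck deg -118.89599267637837 r 0.05520210053185953
```

View pics/w9.png

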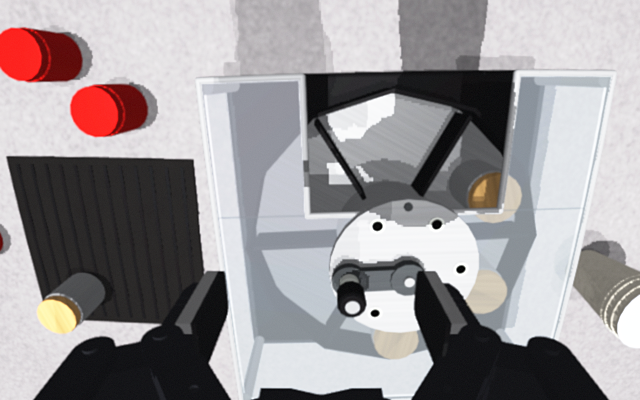

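The pin is home and three jars are under the cover at (490,190), (487,290) and (395,345). The bay in the notch is empty. Last is jar A.

```bash
python3 -m creep '[[[0,-18.5,-49.5,0,80],[0,-18.5,-49.5,0,80],[0,-18.5,-49.5,0,80],[0,-18.5,-49.5,0,80],[0,-18.5,-49.5,0,80]]]' >/dev/null; python3 -m creep '[[[0,-18.5,-49.5,0,80],[0,0,0,0,80],[0,0,0,0,80]]]' >/dev/null; python3 st.py; python3 jl.py
```

```text
62.3 q [-0.4578  0.3167 -0.039   1.2223 -0.0013 -0.4627] p [ 0.5299 -0.1794  0.3074] tx [-0.0071  0.0021 -1.    ] tz [-0.0049  1.      0.0021] F [-0.0646  0.5754 -0.3804] w 0.0797640010471293
(0.6163, -0.2226, 0.0724, 26.5)
```

```bash
python3 -m creep '[[[45,-29,-14.4,0,80],[45,-29,-14.4,0,80],[45,-28.5,-14.4,0,80],[44,0,0,0,80],[0,0,0,0,80]]]' >/dev/null;python3 -m creep '[[[0,0,0,0,80]]]' >/dev/null; python3 st.py
```

```text
63.1 q [-0.457   0.6048 -0.0393  0.9287 -0.0015 -0.4634] p [ 0.6171 -0.2219  0.1317] tx [-0.0025 -0.0004 -1.    ] tz [-0.0064  1.     -0.0004] F [-0.3717 -0.4303  1.0074] w 0.07977035039577167
```

```bash
python3 -m creep '[[[47,0,-0.5,0,80],[47,0,0,0,80],[0,0,0,0,80],[0,0,0,0,45],[0,0,0,0,45]]]' 40 >/dev/null;python3 -m creep '[[[0,0,0,0,45],[0,0,0,0,45],[0,0,0,0,45]]]' >/dev/null; python3 st.py; python3 -m creep '[[[-30,0,0,0,45],[-60,0,0,0,45],[-60,0,0,0,45],[0,0,0,0,45]]]' >/dev/null; python3 st.py
```

```text
64.1 q [-0.4591  0.701  -0.1244  0.743  -0.0009 -0.4643] p [ 0.6187 -0.224   0.0398] tx [ 0.0018 -0.0019 -1.    ] tz [-0.0053  1.     -0.002 ] F [-0.9541  1.2031  6.5789] w 0.05512997423125753
64.6 q [-0.4588  0.5551  0.0414  1.0469 -0.0016 -0.464 ] p [ 0.6207 -0.2251  0.1942] tx [ 0.0085 -0.006  -0.9999] tz [-0.0051  1.     -0.006 ] F [ 1.3159 -0.3675 -1.1613] w 0.05534988389193554
```

```bash
python3 -m creep '[[[0,52,30,0,45],[0,52,30,0,45],[0,52,30,0,45],[0,52,30,0,45],[0,3,50,0,45]]]' >/dev/null;python3 st.py; python3 -m creep '[[[0,3,50,0,45],[0,3,50,0,45],[0,3,50,0,45],[0,3,50,0,45],[0,2,48.5,0,45]]]' >/dev/null; python3 -m creep '[[[0,0,0,0,45],[0,0,0,0,45],[0,0,0,0,45]]]' >/dev/null; python3 st.py
```

```text
65.22 q [-0.3147  0.1146 -0.6242  0.8384 -0.0014 -0.3155] p [ 0.4006 -0.0534  0.1863] tx [-0.0065  0.0006 -1.    ] tz [-0.0008  1.      0.0006] F [ 1.1997 -0.322  -1.4997] w 0.054645803738360074
66.22 q [ 0.2895  0.1682 -0.5578  0.8488  0.0011  0.2862] p [0.3896 0.1932 0.1868] tx [-0.0041 -0.0001 -1.    ] tz [-0.0033  1.     -0.0001] F [-0.0395  0.2358 -1.8258] w 0.05512798186154241
```

```bash
python3 -m creep '[[[50,-3,0,0,45],[45,0,0,0,45],[18,0,0,0,45],[4,0,0,0,45],[0,0,0,0,45]]]' >/dev/null; python3 st.py; python3 -m creep '[[[3.5,0,0,0,45],[1.5,0,0,0,45],[0,0,0,0,45],[0,0,0,0,45]]]' >/dev/null; python3 st.py;  python3 -m creep '[[[0,0,0,0,70],[0,0,0,0,70],[0,0,0,0,70],[-40,0,0,0,70],[-60,0,0,0,70]]]' >/dev/null; python3 st.py; python3 -m creep '[[[-60,0,0,0,60],[-40,-10,-6,0,50],[0,-36,-15,0,45],[0,-36,-15,0,45],[0,-36,-15,0,45]]]' >/dev/null; python3 -m creep '[[[0,0,0,0,45],[0,0,0,0,45]]]' >/dev/null; python3 st.py
```

```text
66.85 q [ 0.2886  0.337  -0.6989  0.538   0.0014  0.2849] p [0.3927 0.1938 0.0703] tx [-0.0033  0.0004 -1.    ] tz [-0.0037  1.      0.0004] F [ 1.1394 -0.036  -2.4479] w 0.05485974025848532
67.35 q [ 0.2902  0.3447 -0.7037  0.5245  0.001   0.2851] p [0.3927 0.1944 0.0658] tx [-0.0022  0.0003 -1.    ] tz [-0.0052  1.      0.0003] F [-1.2707 -0.6382  6.2404] w 0.05518394716274097
67.97 q [ 0.2896  0.1996 -0.5835  0.7958  0.0014  0.2847] p [0.3909 0.1937 0.1646] tx [-0.0081 -0.0009 -1.    ] tz [-0.0049  1.     -0.0009] F [ 1.2837 -0.2216  0.2168] w 0.07028990580137551
68.85 q [ 0.1349  0.28   -0.2009  1.0954  0.0011  0.1299] p [0.5103 0.1438 0.2639] tx [-0.0056  0.0003 -1.    ] tz [-0.0049  1.      0.0003] F [-0.4985  0.4415 -0.6654] w 0.045082301165260436
```

```bash
python3 -m creep '[[[45,-1,-1.5,0,45],[44,0,0,0,45],[0,0,0,0,45],[0,0,0,0,15],[0,0,0,0,15]]]' 50 >/dev/null; python3 -m creep '[[[0,0,0,0,15],[0,0,0,0,15]]]' >/dev/null; python3 st.py; python3 -m creep '[[[-4,0,0,0,15],[-5,0,0,0,15],[-4.5,0,0,0,15],[0,0,0,0,15],[0,0,0,0,15]]]' >/dev/null; python3 st.py
```

```text
69.72 q [ 0.1319  0.3476 -0.3382  0.886   0.0009  0.1268] p [0.5127 0.1425 0.1773] tx [-0.0011  0.0007 -1.    ] tz [-0.0051  1.      0.0008] F [-1.7773 -0.2917  7.7918] w 0.023358291049146034
70.35 q [ 0.1319  0.3377 -0.3218  0.9163  0.0011  0.1267] p [0.5113 0.1424 0.1884] tx [-0.0052  0.0004 -1.    ] tz [-0.0051  1.      0.0004] F [ 0.3206  0.8199 -9.0919] w 0.02347757685728574
```

```bash
python3 -m creep '[[[0,4.8,0.1,0,15],[0,4.8,0.5,0,15],[0,4.7,0.9,0,15],[0,4.6,1.3,0,15],[0,4.5,1.7,0,15]]]' >/dev/null; python3 st.py;python3 -m creep '[[[0,4.3,2.1,0,15],[0,4.1,2.4,0,15],[0,3.9,2.8,0,15],[0,3.6,3.1,0,15],[0,3.4,3.4,0,15]]]' >/dev/null; python3 st.py;python3 -m creep '[[[0,3,3.7,0,15],[0,2.7,4,0,15],[0,0,0,0,15],[0,0,0,0,15]]]' >/dev/null; python3 st.py
```

```text
70.97 q [ 0.1467  0.2991 -0.3761  0.8993  0.0003  0.1417] p [0.4882 0.1466 0.189 ] tx [-0.0037 -0.0003 -1.    ] tz [-0.005   1.     -0.0002] F [ 2.294   0.1403 -8.8003] w 0.023499754347720704
71.6 q [ 0.1804  0.2742 -0.4112  0.8896  0.0006  0.1754] p [0.4686 0.1605 0.189 ] tx [-0.0043 -0.0001 -1.    ] tz [-0.005   1.     -0.0001] F [ 0.4943 -1.2585 -9.1207] w 0.023117575825714647
72.1 q [ 0.1979  0.2694 -0.418   0.8878  0.0008  0.1924] p [0.463  0.1681 0.189 ] tx [-0.0045 -0.0001 -1.    ] tz [-0.0054  1.     -0.0001] F [-1.2115 -0.1798 -9.9738] w 0.023041450269772362
```

```bash
python3 -m creep '[[[3,0,0,0,15],[3,0,0,0,15],[0,0,0,0,15]]]' >/dev/null; python3 st.py;python3 -m creep '[[[3,0,0,0,15],[3,0,0,0,15],[0,0,0,0,15]]]' >/dev/null; python3 st.py;python3 -m creep '[[[1.5,0,0,0,15],[0,0,0,0,45],[0,0,0,0,45],[-45,20,0,0,60],[-50,30,0,0,80]]]' >/dev/null;python3 -m creep '[[[-50,20,5,0,80],[0,0,0,0,80],[0,0,0,0,80]]]' >/dev/null; python3 look.py pics/w10.png
```

```text
72.47 q [ 0.1971  0.2756 -0.4267  0.8726  0.0004  0.1924] p [0.4633 0.1677 0.1829] tx [-0.0041 -0.0004 -1.    ] tz [-0.0047  1.     -0.0003] F [-1.6085 -2.5291 -7.3796] w 0.023463872313285745
72.85 q [ 0.1974  0.2808 -0.4348  0.8584  0.0004  0.1925] p [0.4634 0.1679 0.1775] tx [-0.0033 -0.0002 -1.    ] tz [-0.0049  1.     -0.0002] F [-3.5434 -2.511  -1.9771] w 0.023281267921736973
73.85 [0.3944 0.173  0.3208]
knob [0.4614 0.1674] [0.4605 0.1673] rad 12.096031188964844 top z 0.19047184541088746 plunger 0.00047184541088746146 deck deg -179.28683187909337 r 0.05541930770072282
```

View pics/w10.png

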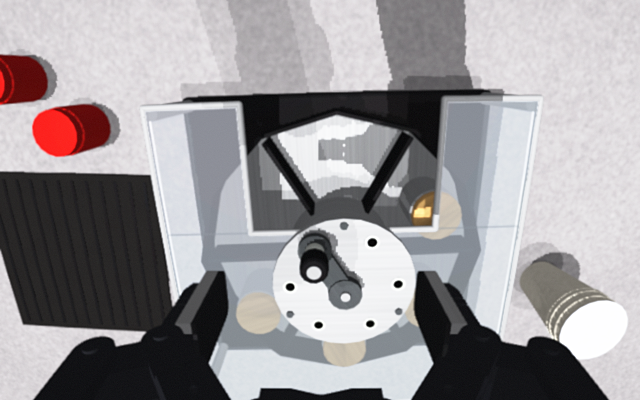

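Run:
```python
from h import *
p,d=capture('top'); cv2.imwrite('pics/t9.png',cv2.resize(p[110:260,150:480],(792,360),interpolation=cv2.INTER_CUBIC))
for n in ['cups','pitcher','jar_1_mid','lid_1_top']: print(n,[(round(o['conf'],2),np.round(o['centre'],3).tolist()) for o in pinpoint(n,'top')])
```

```text
cups [(0.97, [0.579, 0.495, -0.0])]
pitcher [(0.8, [0.555, -0.507, 0.003])]
jar_1_mid []
lid_1_top [(0.69, [0.556, -0.508, 0.0])]
```

View pics/t9.png

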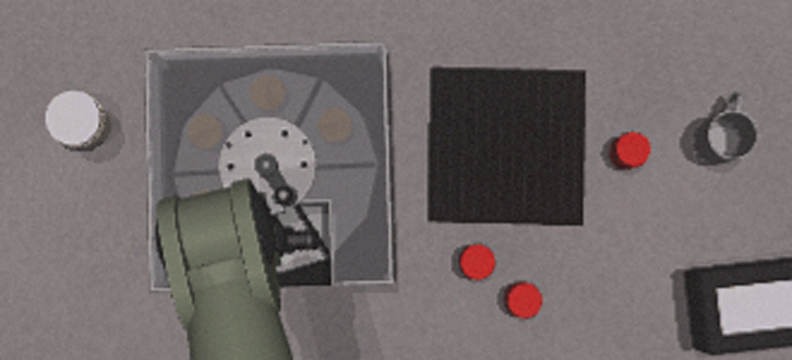

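The top view shows the mat empty and the jars one to a bay at (205,130), (268,92), (336,125) and about (205,195), the last mostly hidden behind the arm. The cups and pitcher have not moved, so I'm handing in.

```bash
python3 -c "
from station import r
print(r.job_done())"
```

```text
the job is handed in; nothing more can be done
None
```

The carousel is stocked and the job is handed in at about 74 s of the 210 s allowed. I locked the turntable, pushed all four lids home, then loaded the four jars one by one, turning to the next hole after each.

**Last checks:**
- **Pin:** the knob stands about 0.5 mm above fully home, and the deck reads −179.3°, which matches a hole within measuring error.
- **Jars:** all four show one to a bay under the cover, and the bay in the opening is empty. In the last top view the arm mostly hid the fourth jar, but the wrist picture just before showed it.
- **Lids:** all four measured home, within about 0.5 mm, on the mat after pressing. I did not measure them again under the cover.
- **Surroundings:** the cups and pitcher are within about 5 mm of where they were first seen, and the three red look-alikes were left alone.

**Disagreed or went wrong:**
- **Knob height:** after the second and third turns the camera put the knob 2 to 5.5 mm below home, because part of its side was counted. The wrist height and the pictures showed the pin seated both times.
- **Joint 6:** it reached its range stop early on and left the tool leaning 3°. I corrected that before touching anything.

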